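# Open the drive: turn the catch aside and draw off the end cover

## Task

Open the drive unit so that its circuit board can be reached: push the catch on top of the case well aside, about a quarter turn, then draw the loose black end cover off the mouth of the case, for example by hooking both fingers behind its ears. Leave the cover standing upright on the bench with a gap of at least 5 cm to the case; do not knock it over or push the pliers about.

Things in the scene. Friction and masses are not known exactly. Their poses are not given: they have to be found in the camera images.
- drive: Drive unit, fixed: extruded aluminium case on a grey mounting plate. Origin on the bench, straight below the centre of the case's mouth. The case runs along +x (x 0 to 170 mm, y -23 to 23, z 6 to 50; cooling fins to z 66 from x = 100); the cover comes off along -x; z up. Plate and rail terminals start at x = 35: before that both sides of the case are free down to the bench.
- mouth (a point): Centre of the case's open mouth (40 mm wide, 38 mm high inside), 28 mm above the drive's origin, axes as the drive.
- end_cover: Loose black end cover, about 280 g, standing on the bench, closing the mouth. Origin: underside, centre of the flange's rear face (against the case), axes as the drive's. Flange x -10 to 0, y -45 to 45, z 0 to 50 mm; a connector hood in front (42 wide, 44 high, to x -42, round socket to x -54). Its rear rim, 35 x 33 mm, enters the mouth 18 mm deep with 2.5 mm play.
- ear_left (a point): Middle of the rear face of the cover's ear on the +y side: the flange stands out 22 mm beyond the case there, so a finger fits behind it (cover x 0, y 34, z 25 mm).
- ear_right (a point): The same on the -y side (cover x 0, y -34, z 25 mm).
- catch (a joint): Turn catch: flat steel bar, 14 mm wide, z 57 to 61, on a vertical pivot at drive x 65, y 0 mm. 0 (within 0.08) = shut, pointing along drive -x. Positive = counter-clockwise from above, free end going to drive -y; up to 1.9 either way; stiff (about 1.2 N at the knob), stays where left. Its nose pin (z 50 to 61, 82 mm from the pivot) hangs 2.5 mm in front of a lug on the cover.
- catch_knob (a point): Middle of the black round knob on the catch's bar: 14 mm diameter, z 61 to 78 mm, 50 mm from the pivot. Push its side to turn the catch.
- lug (a point): Top of the cover's lug, 18 mm wide, z 55 mm, in the middle of the flange's top edge. The catch's nose is past it beyond about 0.3 rad either way.
- pliers: Bystander: cutting pliers with orange handles, 150 mm long, lying on the bench some way in front of the cover. Origin: centre of the underside, x along its length.

How it is judged:
By the outcome, as a careful person would: the job done as asked, in the order asked, and still so for the second after the job is handed in, with the robot touching nothing.
It also fails if it takes over 51 s, if anything falls off the work surface, if the arm or the gripper's body presses on something with over 40 N, if the wrist force passes 120 N, or if a joint passes its speed limit or range.

## Robot

A 7-joint arm with a two-finger parallel gripper is mounted at the origin on a cart in front of the work surface, level with it; the furniture and walls round the work are solid. World frame = base frame: x ahead of the robot, y to its left, z up, the work surface at z = 0. Lengths are in m, angles in rad, forces in N, time in s.
With the tool pointing down it reaches from about 0.425 to 0.825 m from the base axis. Payload 3.6 kg.
Tool frame: the origin (TCP) lies between the finger pads; the fingertips stand 22 mm ahead of it and the grasp point (between the pads) lies 3 mm ahead of it; z points along the fingers, y is the line along which they close (so a half turn about z gives the same grasp; the last joint's range is limited). The gripper opens to 93 mm and grips with 3 to 60 N. Pads are 15 mm wide; open, the fingers measure 128 mm over their backs; the gripper's body (75 mm by 188 mm) begins 65 mm behind the grasp point.
Start: joints at [1.304, 0.615, -0.013, 1.423, 0.008, 1.103, -0.04], TCP at [0.154, -0.631, 0.241] pointing down, gripper open.
Joint ranges: [-3.12, 3.12], [-0.3, 2.06], [-1.34, 1.32], [0.26, 2.42], [-1.36, 4.5], [0.01, 1.98], [-2.84, 2.84]. Speed limits (rad/s): [2.79, 2.79, 3.14, 3.14, 3.14, 3.14, 3.14].

## Interface

Orientations are given as a unit quaternion [w, x, y, z].
In Python, from plant import r, eoat, get_image, calibration, order, current_time, current_joint_positions, current_qvel, current_joint_torque, current_tcp_pos, current_ee_rot, current_ft_force, current_torque, current_width, current_finger_force gives the robot as it stands. Calls block until the motion is done:
- r.move_pose(position, orientation): joint-space move of the TCP to a pose.
- r.line_to(position, velocity=0.15, frame=None, until_force=None): straight line of the TCP; frame=None keeps the orientation; velocity is the mean speed in m/s. With until_force (N) it stops when the force on the tool has changed by that much, and returns True; else False.
- r.set_joints(angles): joint-space move.
- eoat.gripper_open() and eoat.close_gripper(effort=None): open the fingers fully, or close them until they stop; effort is the grip in N (None keeps the last).
- r.dwell(seconds).
- r.ik(position, orientation): joint angles nearest the present ones, or None.
- get_image(name): name is "scene" or "top" or "wrist"; returns the picture (384x512x3 uint8, red, green, blue); there is no depth.
- calibration(name): a dict with "K" (3x3 intrinsics, pixels), "k1" (the pictures are not rectified: a ray, as slopes to the right and down, at radius r is drawn at 1 + k1 r^2 times it, then the intrinsics apply), "world_from_camera" (4x4, takes a point from camera to world coordinates). Camera axes: x right, y down, z forward; pixel columns grow to the right and rows downward; lengths in m; the calibration is good to about 2 mm. A picture is of the moment at which its call begins: read the wrist's pose just before it. calibration takes no time and is no camera call; for the wrist camera it gives the pose at the moment of the call.
A pose or a line that the arm cannot do raises r.MotionError and nothing moves.
- order.close_job(): hands the job in; it is judged then, once.
Readings, each from a call of its own:
- current_time(): time.
- current_joint_positions(): joint angles.
- current_qvel(): joint speeds.
- current_joint_torque(): joint torques, N m.
- current_tcp_pos(): TCP position.
- current_ee_rot(): TCP orientation.
- current_ft_force(): force on the tool from outside, world axes, zero at the start.
- current_torque(): the same for the moment, N m.
- current_width(): finger opening in m.
- current_finger_force(): force on a finger pad.
Only numpy, scipy, OpenCV 4.12 (cv2) and the standard library are available. Lean on these libraries where they do the work, as an engineer would, in place of code of your own. Each camera call takes 0.05 s, during which the arm holds its last target. There are 200 camera calls.

## Working session

There is one attempt and no reset: what is moved stays moved. The work goes in short steps, each a Python script; the robot and the scene stay as the last script left them, time stands still between calls to the robot, and variables do not carry over. Pictures are saved under pics/ and viewed, at most 10 in all, crops included, and the job is handed in when it is done.

```bash
ls; mkdir -p pics; python3 - <<'E'
from plant import *
import cv2,numpy as np
for n in("top","scene"):
    im=get_image(n); cv2.imwrite(f"pics/{n}0.png",im[:,:,::-1]); c=calibration(n); print(n,np.round(c["K"],1).tolist(),c["k1"],np.round(c["world_from_camera"],3).tolist())
print(current_time(),current_ee_rot())
E
```

```text
pics
top [[493.4, 0.0, 255.5], [0.0, 493.4, 192.5], [0.0, 0.0, 1.0]] 0.0057211283303435735 [[0.003, -0.984, 0.178, 0.363], [-1.0, -0.007, -0.024, -0.157], [0.025, -0.178, -0.984, 1.125], [0.0, 0.0, 0.0, 1.0]]
scene [[417.3, 0.0, 254.4], [0.0, 417.3, 181.7], [0.0, 0.0, 1.0]] 0.034074491709508 [[0.458, -0.458, 0.762, -0.106], [-0.889, -0.236, 0.392, -0.508], [0.001, -0.857, -0.515, 0.507], [0.0, 0.0, 0.0, 1.0]]
0.1 [-1.11848656e-03  9.92817957e-01  1.19629544e-01 -1.60389828e-04]
```

View pics/top0.png

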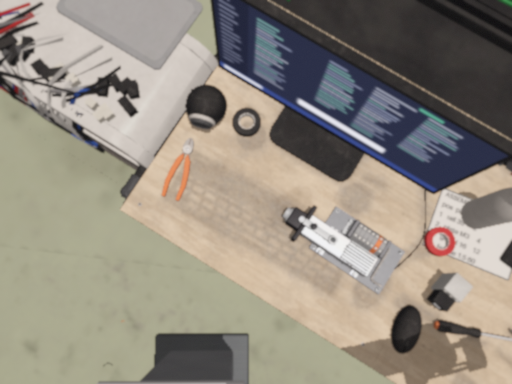

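View pics/scene0.png

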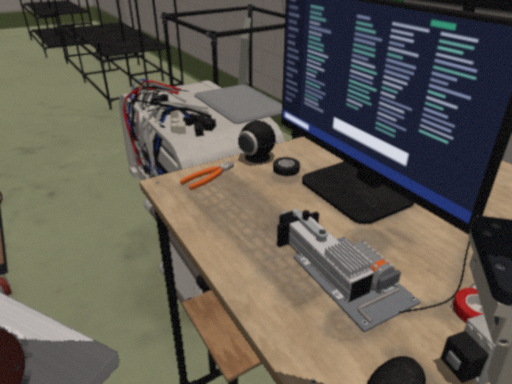

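The top view shows the drive with its black cover near (297,222) and the case running to the lower right, fins to about (375,265). The pliers are at (180,170), up-left and in front of the cover. The scene view confirms this. Next I'll enlarge the drive region.

```bash
cat > h.py <<'E'
import numpy as np, cv2
from plant import *
def ray(n,uv,c=None):
    c=c or calibration(n); K=np.array(c["K"]); T=np.array(c["world_from_camera"])
    d=np.array([(uv[0]-K[0,2])/K[0,0],(uv[1]-K[1,2])/K[1,1]]); u=d.copy()
    for _ in range(10): u=d/(1+c["k1"]*(u@u))
    return T[:3,3],T[:3,:3]@np.r_[u,1]
def onz(n,uv,z,c=None):
    o,d=ray(n,uv,c); return o+d*(z-o[2])/d[2]
E
python3 - <<'E'
from h import *
im=cv2.imread("pics/top0.png"); cv2.imwrite("pics/top0c.png",cv2.resize(im[190:300,270:410],None,fx=5,fy=5,interpolation=cv2.INTER_CUBIC))
for uv,z in(((297,222),.05),((375,265),.06),((180,170),.01)): print(uv,onz("top",uv,z).round(3))
E
```

```text
(297, 222) [ 0.492 -0.275  0.05 ]
(375, 265) [ 0.399 -0.44   0.06 ]
(180, 170) [ 0.616 -0.01   0.01 ]
```

View pics/top0c.png

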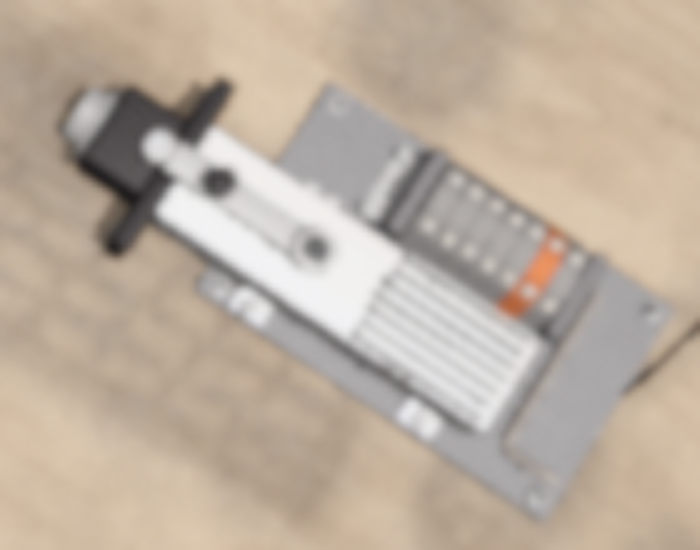

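The crop clearly shows the knob at crop (217,181), the pivot screw at (315,247), and ear tips at (222,90) and (115,243). The terminals are on the upper-right (+y) side, so the catch should swing to -y. I'll compute a frame and go look from near.

```bash
cat >> h.py <<'E'
def quat(yaw):  # tool down, tool y along world direction yaw (tool x = y x z)
    from scipy.spatial.transform import Rotation as R
    y=np.array([np.cos(yaw),np.sin(yaw),0]); z=np.array([0,0,-1.]); M=np.c_[np.cross(y,z),y,z]
    q=R.from_matrix(M).as_quat(); return [q[3],q[0],q[1],q[2]]
E
python3 - <<'E'
from h import *
f=lambda x,y,z:onz("top",((x+.5)/5-.5+270,(y+.5)/5-.5+190),z)
kn=f(217,181,.078);pv=f(315,247,.063);e1=f(222,90,.05);e2=f(115,243,.05)
print(kn,pv,e1,e2,np.linalg.norm((kn-pv)[:2]),np.linalg.norm((e1-e2)[:2]))
ux=(pv-kn)[:2]; a1=np.arctan2(ux[1],ux[0]); dy=(e1-e2)[:2]; a2=np.arctan2(dy[1],dy[0])+np.pi/2*-1
print("yaw from bar",a1,"from ears+",a2, a2+np.pi)
yawy=np.arctan2(dy[1],dy[0]); print("y axis yaw",yawy)
m=(e1+e2)/2
for s in(0,np.pi):
    q=quat(yawy+s); p=[(m[0]+kn[0])/2,(m[1]+kn[1])/2,.30]
    j=r.ik(p,q); print(s,None if j is None else np.round(j,2))
T=np.array(calibration("wrist")["world_from_camera"]); 
from scipy.spatial.transform import Rotation as R
q=current_ee_rot(); M=R.from_quat([q[1],q[2],q[3],q[0]]).as_matrix()
print("cam in tool",(M.T@(T[:3,3]-current_tcp_pos())).round(3),(M.T@T[:3,:3]).round(2).tolist())
E
```

```text
[ 0.48109636 -0.30573085  0.078     ] [ 0.45439481 -0.34981868  0.063     ] [ 0.52466946 -0.31267572  0.05      ] [ 0.45683678 -0.26453855  0.05      ] 0.0515432790426322 0.08317727401829082
yaw from bar -2.115355870704243 from ears+ -2.1879667233140845 0.9536259302757086
y axis yaw -0.6171703965191878
0 [ 0.68  0.45 -0.26  1.57  0.12  1.14 -0.22]
3.141592653589793 [ 1.15  0.66 -1.15  1.55  0.61  1.33  2.46]
cam in tool [ 0.079  0.    -0.145] [[0.0, -0.96, -0.29], [1.0, 0.0, -0.0], [0.0, -0.29, 0.96]]
```

```bash
python3 - <<'E'
from h import *
import json
r.move_pose([.475,-.312,.21],quat(-.58))
c=calibration("wrist"); im=get_image("wrist"); cv2.imwrite("pics/w1.png",im[:,:,::-1])
json.dump({k:np.array(v).tolist() for k,v in c.items()},open("w1.json","w")); print(current_time(),current_tcp_pos())
E
```

```text
1.8083 [ 0.47403773 -0.31397393  0.20997766]
```

View pics/w1.png

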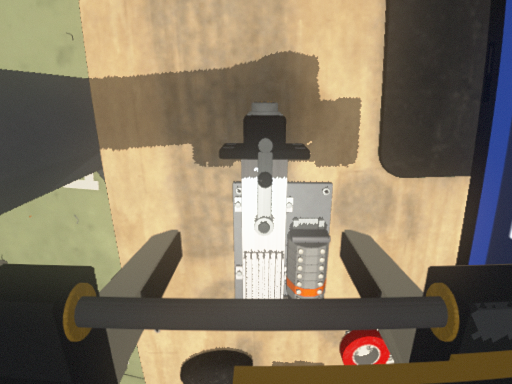

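The wrist view shows the knob top at (265,180), the pivot at (264,227), and flange top corners near (220,159) and (309,159). The case sides are at u=242 and 287, and the fingers straddle the case.

```bash
python3 - <<'E'
from h import *
import json
c=json.load(open("w1.json")); im=cv2.imread("pics/w1.png")
g=cv2.cvtColor(im,cv2.COLOR_BGR2GRAY)
def blob(u0,u1,v0,v1,t):
    m=(g[v0:v1,u0:u1]<t).astype(np.uint8); n,l,s,ce=cv2.connectedComponentsWithStats(m); i=1+s[1:,4].argmax(); return s[i],ce[i]+[u0,v0]
print(blob(254,277,170,190,90))
k=blob(254,277,170,190,90)[1]
P=lambda u,v,z:onz("w",(u,v),z,c)
kn=P(*k,.078); pv=P(264,227,.063); a=P(220,159,.05); b=P(309.5,159,.05)
for t in(240,): 
  for row in(200,240): # case top edges
    x=np.arange(225,300); print(row,[(i,int(g[row,i])) for i in (239,240,241,242,243,244,245,284,285,286,287,288,289,290)])
print(kn,pv,a,b,np.linalg.norm((kn-pv)[:2]),np.linalg.norm((a-b)[:2]))
d=(pv-kn)[:2]; print("yaw bar",np.arctan2(d[1],d[0])); d=(b-a)[:2]; print("ears yaw-90",np.arctan2(d[1],d[0])-np.pi/2, "mid",(a+b)/2)
for row in (205,245):
    print("case mid", (P(242,row,.05)+P(287.5,row,.05))/2, np.linalg.norm(P(242,row,.05)-P(287.5,row,.05)))
print("col under flange",[int(x) for x in g[145:172,228]],[int(x) for x in g[145:172,302]])
E
```

```text
(array([  5,   2,  13,  15, 154], dtype=int32), array([264.88961039, 178.98051948]))
200 [(239, 254), (240, 253), (241, 236), (242, 252), (243, 253), (244, 253), (245, 253), (284, 252), (285, 253), (286, 236), (287, 252), (288, 252), (289, 253), (290, 254)]
240 [(239, 182), (240, 180), (241, 188), (242, 243), (243, 252), (244, 251), (245, 252), (284, 251), (285, 187), (286, 173), (287, 131), (288, 123), (289, 134), (290, 129)]
[ 0.48322321 -0.30680527  0.078     ] [ 0.45341611 -0.35109713  0.063     ] [ 0.45393248 -0.27143766  0.05      ] [ 0.52761042 -0.32003596  0.05      ] 0.05338756614969095 0.08826229785759565
yaw bar -2.1631503056622323
ears yaw-90 -2.1538938002866965 mid [ 0.49077145 -0.29573681  0.05      ]
case mid [ 0.46457101 -0.33573928  0.05      ] 0.04677580498636106
case mid [ 0.43981551 -0.3735813   0.05      ] 0.048750495880949485
col under flange [52, 54, 71, 60, 54, 55, 57, 59, 60, 56, 58, 58, 57, 66, 95, 108, 108, 111, 112, 114, 128, 168, 175, 174, 170, 171, 170] [53, 54, 68, 76, 56, 56, 58, 60, 62, 59, 62, 61, 61, 63, 84, 147, 210, 214, 213, 213, 212, 213, 214, 216, 215, 214, 218]
```

```bash
cat >> h.py <<'E'
YAW=-2.155; ux=np.array([np.cos(YAW),np.sin(YAW),0]); uy=np.array([-ux[1],ux[0],0]); O=np.array([.4905,-.2959,0])
D=lambda x,y,z:O+ux*x+uy*y+np.array([0,0,z])
def C(th,z): return D(.065-.05*np.cos(th),-.05*np.sin(th),z),quat(YAW+np.pi/2+th)
E
python3 - <<'E'
from h import *
print(r.ik(*C(1.6,.088)))
p,q=C(0,.13); r.move_pose(p,q); r.line_to(C(0,.088)[0],velocity=.1)
eoat.close_gripper(3); print(current_time(),current_width(),current_finger_force(),current_ft_force())
for th in np.linspace(0,1.62,8)[1:]:
    p,q=C(th,.088); r.line_to(p,velocity=.06,frame=q); print(th.round(2),current_width(),np.round(current_ft_force(),1))
eoat.gripper_open(); r.line_to(C(1.62,.17)[0],velocity=.15)
r.move_pose(D(-.01,0,.21),quat(YAW+np.pi/2))
c=calibration("wrist"); im=get_image("wrist"); cv2.imwrite("pics/w2.png",im[:,:,::-1])
import json; json.dump({k:np.array(v).tolist() for k,v in c.items()},open("w2.json","w")); print(current_time())
E
```

```text
[ 0.99047237  0.6967519  -0.56902847  1.93523115  0.58339096  0.67859502
  1.07560042]
4.0 0.013637546405508714 3.000049882539315 [ 0.37951054 -0.70950007 -0.62379424]
0.23 0.013348269603872297 [-0.2 -0.2  0.5]
0.46 0.01372256817989886 [-0.1  0.6  1.4]
0.69 0.013761095042505089 [-0.6  0.5  1.4]
0.93 0.013773356633874833 [-0.9 -0.8  1.5]
1.16 0.01399354493851359 [0.2 0.5 0.4]
1.39 0.013670440818698558 [ 1.  -1.2 -0.3]
1.62 0.013744528439237041 [-0.  -1.4 -0.6]
10.0167
```

View pics/w2.png

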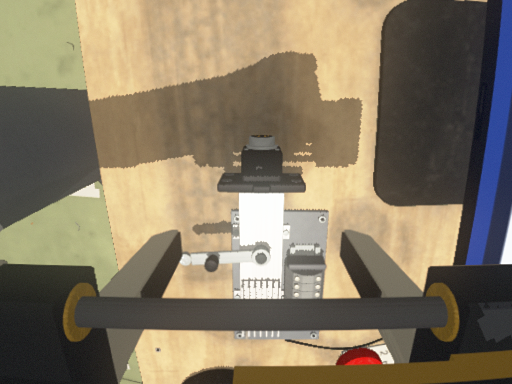

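The catch now points to -y (knob at (212,263), pivot (261,256)), about a quarter turn, and the cover is undisturbed. Next is hooking behind the ears and pulling.

```bash
python3 - <<'E'
from h import *
q=quat(YAW+np.pi/2)
r.move_pose(D(.017,0,.12),q); print(r.line_to(D(.017,0,.033),velocity=.08,until_force=10))
eoat.close_gripper(3); print(current_width(),current_ft_force().round(1))
s=r.line_to(D(-.02,0,.033),velocity=.03,until_force=25); print(s,current_width(),np.round(current_ft_force(),1))
if not s:
    s=r.line_to(D(-.085,0,.033),velocity=.04,until_force=25); print(s,current_width(),np.round(current_ft_force(),1),current_tcp_pos())
im=get_image("wrist"); cv2.imwrite("pics/w3.png",im[:,:,::-1]); print(current_time())
E
```

```text
False
0.04626359945188334 [-0.7  1.1  0.3]
False 0.03524119819716653 [ 1.   0.  -2.5]
False 0.03516624405162145 [ 0.1 -0.8 -2.5] [ 0.5372438  -0.22521734  0.03296757]
15.7333
```

View pics/w3.png

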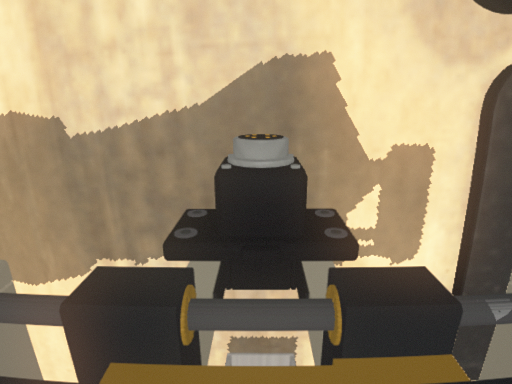

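The cover came off squarely and stands in front of the fingers; the rim is held at 35 mm width. Now I'll release it and check.

```bash
python3 - <<'E'
from h import *
eoat.gripper_open(); r.dwell(.3); print(current_ft_force().round(1))
r.line_to(D(-.075,0,.033),velocity=.05); r.line_to(D(-.075,0,.16),velocity=.1); r.move_pose(D(.03,0,.26),quat(YAW+np.pi/2)); r.dwell(.3)
a=get_image("wrist"); b=get_image("top")[130:330,120:420]
out=np.hstack([a[:,:400],cv2.resize(b,(400,384))]); cv2.imwrite("pics/f.png",out[:,:,::-1]); print(current_time())
E
```

```text
[-0.8 -0.4  0.9]
19.875
```

View pics/f.png

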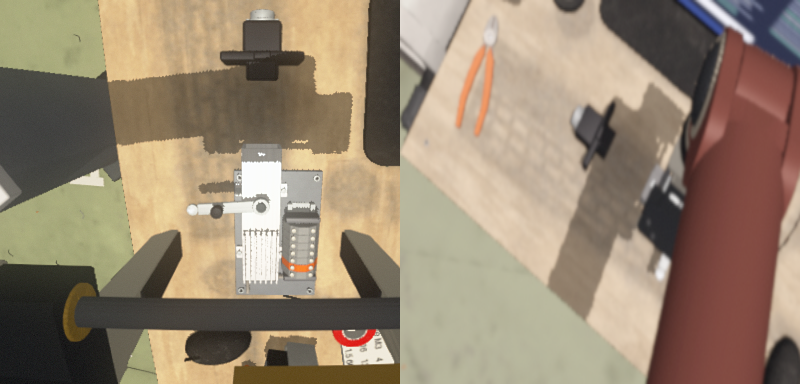

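The cover is upright at (262,45) and its rim end at v≈80 is about 75 mm from the mouth at v≈147. The catch is a quarter turn aside, the pliers are untouched and the arm is clear, so I'm handing in.

```bash
python3 -c "
from plant import *
print(order.close_job())"
```

```text
the job is handed in; nothing more can be done
None
```

The job is handed in, though no verdict came back: the catch is turned about a quarter turn to -y, the end cover stands upright about 7 cm from the case, and the pliers are untouched, finished at about 20 s.

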